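Stand a solar module on the tilt stand for its light test

TASK

Set up the framed solar module for its light test. First wind the hand crank clockwise until the tilt stand's rest is up at its upper stop; then lift the module out of the pin rack and lean it on the stand: foot edge down on the ledge, back flat against both arms with its junction box between them, cells facing the floodlight. Set it down gently, the glass is thin, and leave the blank front panel standing in the rack.

Things in the scene. Friction and masses are not known exactly. Their poses are not given: they have to be found in the camera images.
- module: Framed solar module, loose, 150 wide, 130 high, 12 mm thick, 0.2 to 0.3 kg, upright in one slot of the pin rack. Origin: middle of its foot edge, mid-thickness; z up its height, y along its width, -x out of the front with the dark cells, +x out of the back. Take it by the middle of the top edge, one finger in front and one behind.
- junction_box (a point): Middle of the black junction box on the module's back: 44 wide, 30 high, centred on the width, 50 mm above the foot edge; it stands 13 mm out of the frame's back.
- module_face (a point): Point 20 mm in front of the module's mid-thickness on the cell side, mid-width, 65 mm above the foot.
- tilt_stand: Fixed stand: grey base plate 150 x 250 mm, hinge 44 mm up, worm gearbox with the crank at its +y end. Origin on the bench under the middle of the hinge; -x is the front, towards the floodlight, z up. The base reaches 60 mm to the front, 90 mm to the back, 73 mm to -y and 177 mm to +y.
- tilt_rest: The stand's aluminium rest: two flat arms 22 mm wide, 70 mm apart inside, reaching 102 mm from the hinge, and a ledge across their foot. Origin: middle of the hinge axis; y along the hinge, z up the arms, -x out of their front face, which is at x = 0. At the upper stop z leans back 25 degrees from vertical, at the lowest 65.
- ledge (a point): Middle of the ledge's top where it meets the arms' front face: (0, 0, 18) mm in the rest. The ledge is 114 mm long, 29 mm deep with a 5 mm upturned lip. A module leaned rightly has its origin 6 mm in front of this point and its axes parallel to the rest's.
- crank (a joint): Turn of the crank in rad, growing clockwise seen from above; 0 with the rest at its lowest, 12.566 (two turns) at the upper stop. Starts at 0 to 4. The worm gear holds the rest wherever the crank is left; 1 to 2 N at the knob turns it.
- knob_grip (a point): Point on the upright axis of the crank's black knob (20 mm thick, 41 mm high) at the height to grip: 111 mm above the bench, 17 mm below the knob's top, 24 mm above its lower end, where the crank arm begins. The knob goes round crank_axis at 38 mm and spins freely on its pin. Hold it firmly (40 N) while winding.
- crank_axis (a point): Point on the crank's upright axis, 112 mm above the bench, beside the rest.
- pin_rack: Fixed black rack 104 x 140 mm with two slots 50 mm apart between steel pins that end 65 mm above the bench; its floor is 10 mm above the bench. Origin at the middle of its underside; the slots run along y, at x = +25 and -25 mm. A wooden tray tower 310 mm high begins 0.67 m ahead of the robot, behind rack and stand: draw a lifted module nearer before turning it.
- front_panel: Blank aluminium instrument front panel, 125 wide, 98 high, 12 mm thick, loose in the other slot; it stays there. Origin: middle of its foot edge.

How it is judged:
On the way:
1. the rest is wound up to its upper stop while the module is still in the rack (angle between tilt_rest's own z axis and vertical below 0.49 rad and distance of module from where it was at the start of the episode below 0.05 m), for 0.2 s.
At the end, for the whole second after the job is handed in: Rest at its upper stop (leaning at most 28 degrees from vertical); module at rest on its ledge, foot within 5 mm of the ledge and 6 mm of the arms, centred within 16 mm, its back within 4 degrees of flat on both arms, cells to the front; the front panel still standing in its slot (angle between tilt_rest's own z axis and vertical below 0.49 rad and z of module in the frame of tilt_rest between 0.012 and 0.023 m and x of module in the frame of tilt_rest above -0.012 m and y of module in the frame of tilt_rest between -0.016 and 0.016 m and x of module_face in the frame of tilt_rest below -0.018 m and angle between the x axis of module and the x axis of tilt_rest, either way round below 0.07 rad and linear speed of module below 0.01 m/s and distance of front_panel from where it was at the start of the episode below 0.05 m and angle between front_panel's own z axis and vertical below 0.3 rad); the robot touches nothing.
It fails at once if the front panel is lifted out or knocked over (distance of front_panel from where it was at the start of the episode above 0.05 m).
It fails at once if the module is set down hard on the stand (contact force between module and tilt_rest above 60 N).
It fails at once if the module is let go above the ledge or falls (more than about 1 cm) instead of being set down (contact force between the fingers and module below 0.5 N and (linear speed of module above 0.4 m/s or (distance between module and ledge below 0.12 m and z of module in the frame of tilt_rest above 0.03 m))).
It fails at once if the module comes down on the ledge faster than 0.25 m/s (linear speed of module above 0.25 m/s and distance between module and ledge below 0.06 m and z of module in the frame of tilt_rest below 0.045 m).
It also fails if it takes over 67 s, if anything falls off the work surface, if the arm or the gripper's body presses on something with over 40 N, if the wrist force passes 120 N, or if a joint passes its speed limit or range.

ROBOT

A 6-joint arm with a two-finger parallel gripper is mounted at the origin on a cart in front of the work surface, level with it; the furniture and walls round the work are solid. World frame = base frame: x ahead of the robot, y to its left, z up, the work surface at z = 0. Lengths are in m, angles in rad, forces in N, time in s.
With the tool pointing down it reaches from about 0.425 to 0.95 m from the base axis. Payload 3.5 kg.
Tool frame: the origin (TCP) lies at the very end of the fingers, on their centre line; the grasp point (between the pads) lies 19 mm behind it; z points along the fingers, y is the line along which they close (so a half turn about z gives the same grasp; the last joint's range is limited). The gripper opens to 85 mm and grips with 20 to 120 N. Pads are 22 mm wide; open, the fingers measure 114 mm over their backs; the gripper's body (76 mm by 85 mm) begins 54 mm behind the grasp point. The pads swing forward as they close: fully open they stand 13 mm farther back than shut.
Start: joints at [0.995, 0.286, 1.577, -0, 1.279, -0.15], TCP at [0.279, 0.615, 0.231] pointing down, gripper open.
Joint ranges: [-2.77, 2.77], [-0.9, 2.22], [0.21, 2.48], [-1.53, 4.67], [0.24, 2.81], [-2.84, 2.84]. Speed limits (rad/s): [2.79, 2.79, 3.14, 3.14, 3.14, 3.14].

INTERFACE

Orientations are given as a unit quaternion [x, y, z, w].
In Python, from plant import ctrl gives the robot as it stands.
- The arm moves only by the shell command python3 inch.py 'ROWS' [FORCE]. ROWS is a JSON list of rows, 1 to 10 of them, each of 7 numbers: dx, dy, dz in m, then a rotation vector rx, ry, rz in rad, then the opening from 0.0 (shut) to 1.0 (fully open); each row is the pose to reach, as a shift and turn from the pose commanded when the command began, along the tool's axes at that moment; what a row does not reach only later rows make up. A row lasts 1/8 s, in which the tool goes at most 0.0625 m and 0.188 rad, less where a joint would pass 70% of its speed; a pose out of reach is approached as far as the arm can. The fingers move at their own pace and stop on an object; FORCE is the grip in N (left out, the last holds). Time passes only in rows, so rows that do not move let the fingers close. It prints the time, the measured TCP pose, the force, the opening and the grip force at its end.
- ctrl.get_state(): the state, without advancing time (a new reading comes with each control period).
- ctrl.read_camera(name): name is "scene" or "top" or "wrist"; returns a dict with "pixels" (420x560x3 uint8, red, green, blue), "camera_matrix" (3x3 intrinsics, pixels), "xyz" and "orientation" of the camera in the world. Camera axes: x right, y down, z forward; pixel columns grow to the right and rows downward; lengths in m; the calibration is good to about 2 mm. The wrist camera is an equidistant fisheye: a pixel r from the principal point sees the ray r / f radians off the axis. A picture is of the moment at which its call begins. There is no depth.
- ctrl.sign_off(): hands the job in; it is judged then, once.
The state is a dict: "time": time; "qpos": joint angles; "dq": joint speeds; "joint_efforts": joint torques, N m; "eef_pos": TCP position; "tcp_rot": TCP orientation; "contact_force": force on the tool from outside, world axes, zero at the start; "wrist_torque": the same for the moment, N m; "opening": opening from 0.0 (shut) to 1.0 (fully open); "finger_force": force on a finger pad.
Only numpy, scipy, OpenCV 4.12 (cv2) and the standard library are available. Lean on these libraries where they do the work, as an engineer would, in place of code of your own. Each camera call takes 0.05 s, during which the arm holds its last target. There are 200 camera calls.

## Working session

There is one attempt and no reset: what is moved stays moved. The work goes in short steps, Python scripts to look and compute and a shell command to move; the robot and the scene stay as the last step left them, time stands still between calls to the robot, and variables do not carry over. Pictures are saved under pics/ and viewed, at most 10 in all, crops included, and the job is handed in when it is done.

```bash
ls; mkdir -p pics
python3 - <<'E'
from plant import ctrl
import cv2,json
for n in ("scene","top","wrist"):
    c=ctrl.read_camera(n); cv2.imwrite(f"pics/{n}0.png",c["pixels"][...,::-1]); print(n,c["camera_matrix"],c["xyz"],c["orientation"])
print(ctrl.get_state())
E
```

```text
inch.py
pics
plant.py
scene [[509.52761119   0.         281.32618333]
 [  0.         509.52761119 219.00521211]
 [  0.           0.           1.        ]] [-0.04270404 -0.45092932  0.52821335] [ 0.80182921 -0.31881438  0.20048916 -0.46393039]
top [[379.97136419   0.         282.74348125]
 [  0.         379.97136419 209.87032908]
 [  0.           0.           1.        ]] [0.46875177 0.09213924 0.96005066] [-0.70262309  0.71117305 -0.00605432  0.02273831]
wrist [[325.1922621    0.         283.75083973]
 [  0.         325.1922621  215.10508576]
 [  0.           0.           1.        ]] [0.21060936 0.64544646 0.37339581] [0.8313562  0.53571669 0.07844042 0.12530605]
{'time': 0.15, 'qpos': array([ 9.94964271e-01,  2.86975110e-01,  1.57783190e+00, -8.10535358e-06,
        1.27859897e+00, -1.50012169e-01]), 'dq': array([ 0.00030524, -0.00109362, -0.00459804,  0.00065075, -0.00046894,
       -0.00136297]), 'joint_efforts': array([-1.34519601e-04, -4.06603396e+01, -2.93140697e+01, -1.84844894e-04,
        3.95851879e-03, -3.10692645e-07]), 'eef_pos': array([0.27852396, 0.61430106, 0.23026108]), 'tcp_rot': array([ 2.11303797e-01,  9.77420014e-01, -8.48980694e-04, -3.18244013e-04]), 'contact_force': array([-0.39829634, -0.16974142,  0.37785117]), 'wrist_torque': array([-0.01194149, -0.02273858,  0.00443799]), 'finger_force': 0.0, 'opening': 1.000300064396664}
```

View pics/scene0.png

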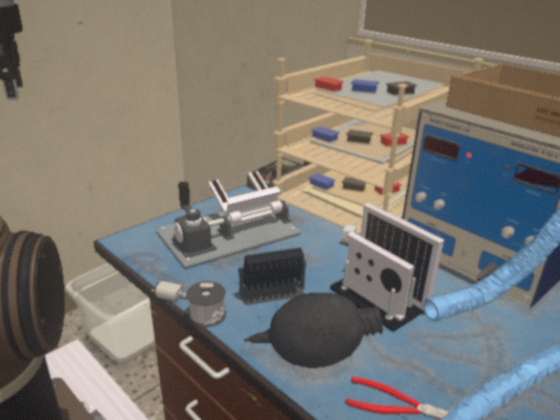

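View pics/top0.png

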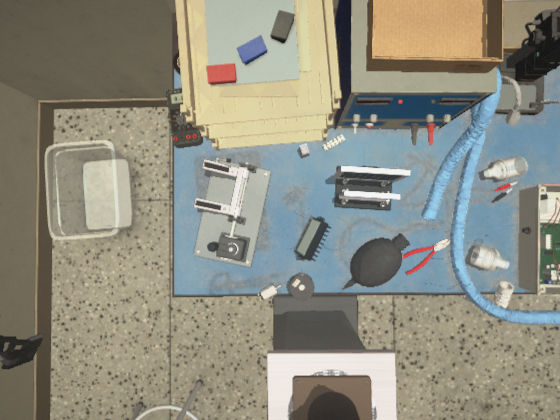

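The scene shows the stand at (230,215) with its crank and knob nearer at (185,200). The rack is at (380,260), with the panel in front and the module (dark cells facing the robot) behind. In the top view the crank hub is about (232,247), the knob (213,246), the arms point left, the module's top edge is about (373,173) and the panel's about (371,195).

Run:
```python
import cv2,numpy as np
t=cv2.imread("pics/top0.png");s=cv2.imread("pics/scene0.png")
z=lambda im,x0,y0,x1,y1,k:cv2.resize(im[y0:y1,x0:x1],None,fx=k,fy=k,interpolation=cv2.INTER_CUBIC)
def grid(im,x0,y0,k,st=10):
    for x in range(0,im.shape[1],st*k): cv2.putText(im,str(x0+x//k),(x,8),0,.3,(0,255,255),1);cv2.line(im,(x,10),(x,14),(0,255,255),1)
    for y in range(0,im.shape[0],st*k): cv2.putText(im,str(y0+y//k),(0,y+4),0,.3,(0,255,255),1)
    return im
a=grid(z(t,190,150,280,270,5),190,150,5); b=grid(z(t,330,155,415,215,4),330,155,4); c=grid(z(s,335,200,445,325,2),335,200,2)
w=np.zeros((600,800,3),np.uint8); w[:600,:450]=a; w[:240,455:455+340]=b; w[250:500,455:675]=c
cv2.imwrite("pics/crop1.png",w)
cv2.imwrite("pics/crop2.png",grid(z(s,150,165,310,265,5),150,165,5))
```

```text
(no output)
```

View pics/crop1.png

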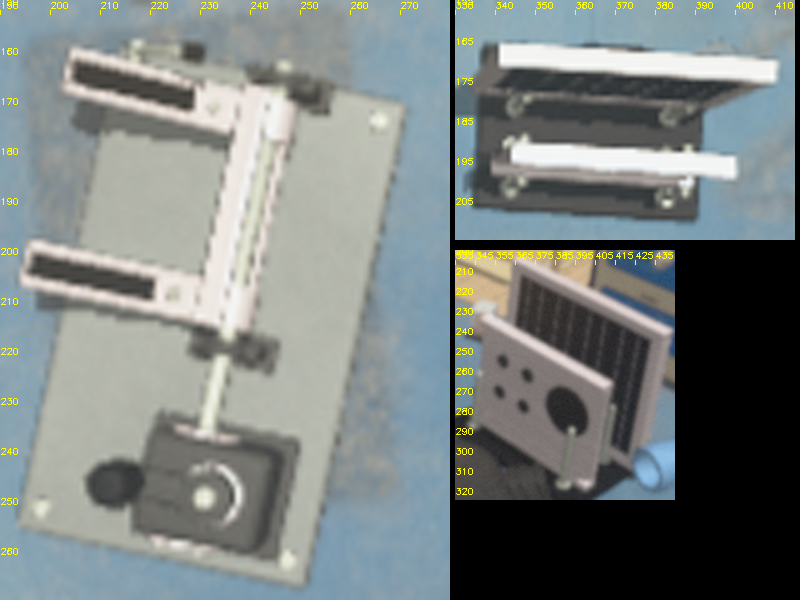

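View pics/crop2.png

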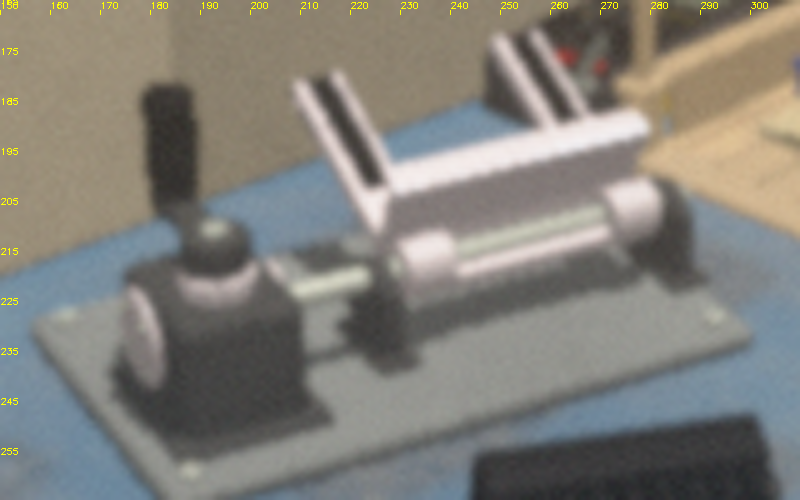

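The top crop shows the base plate corners near (270.5,170.5), (250.5,266.5) and (194,254.5), the hub at (230,249) and the knob at (211,247). The module's top edge runs (341,168)–(408,173) and the panel's (344,193)–(399,197). In the scene crop the knob spans (182,183) to (184,206), upright.

```bash
cat > h.py <<'E'
import numpy as np, cv2
from scipy.spatial.transform import Rotation as R
K={"scene":(509.52761119,281.32618333,219.00521211,[-0.04270404,-0.45092932,0.52821335],[0.80182921,-0.31881438,0.20048916,-0.46393039]),
"top":(379.97136419,282.74348125,209.87032908,[0.46875177,0.09213924,0.96005066],[-0.70262309,0.71117305,-0.00605432,0.02273831])}
def ray(n,p):
    f,cx,cy,o,q=K[n]; d=R.from_quat(q).apply([(p[0]-cx)/f,(p[1]-cy)/f,1]); return np.array(o),d/np.linalg.norm(d)
def plane(n,p,z):
    o,d=ray(n,p); return o+d*(z-o[2])/d[2]
def tri(a,b):
    (o1,d1),(o2,d2)=ray("top",a),ray("scene",b)
    t=np.linalg.lstsq(np.c_[d1,-d2],o2-o1,rcond=None)[0]; p,q=o1+d1*t[0],o2+d2*t[1]
    return (p+q)/2,np.linalg.norm(p-q)
def proj(n,X):
    f,cx,cy,o,q=K[n]; c=R.from_quat(q).inv().apply(np.array(X)-o); return np.array([f*c[0]/c[2]+cx,f*c[1]/c[2]+cy])
E
python3 - <<'E'
from h import *
np.set_printoptions(precision=4,suppress=True)
t=cv2.imread("pics/top0.png");s=cv2.imread("pics/scene0.png")
def comps(im,x0,y0,x1,y1,f,amin):
    m=f(im[y0:y1,x0:x1].astype(int)).astype(np.uint8)
    for c in cv2.findContours(m,0,2)[0]:
        if cv2.contourArea(c)>amin:
            b=cv2.boxPoints(cv2.minAreaRect(c))+[x0,y0]; print("area",cv2.contourArea(c),"ctr",b.mean(0),"box",b.round(1).tolist())
print("white rack top");comps(t,330,155,415,215,lambda a:a.min(2)>225,40)
print("knob top");comps(t,203,236,219,256,lambda a:a.max(2)<60,30)
print("knob scene");comps(s,174,178,195,207,lambda a:a.max(2)<75,60)
print("base corners")
B=[plane("top",p,.006) for p in [(270.5,170.5),(250.5,266.5),(194,254.5)]]
for b in B: print(b)
print([np.linalg.norm(B[1]-B[0]),np.linalg.norm(B[2]-B[1])])
print("base scene near corner etc",[plane("scene",p,.006) for p in [(299.5,233),(187,265.5),(157,231)]])
print("mod top ends tri",tri((340,168),(366.5,205)),tri((408,172.5),(440.5,240)))
print("pan",tri((344,193),(349,233)),tri((399,196.5),(412,267)))
print("knob top tri",tri((210.5,247),(182.5,183)),"hub",tri((230,249.5),(192,211)))
E
```

```text
white rack top
area 191.0 ctr [371.5487 194.2451] box [[343.8, 194.8], [344.1, 190.1], [399.3, 193.7], [399.0, 198.4]]
area 239.5 ctr [375.0409 169.8463] box [[340.8, 170.1], [341.1, 165.4], [409.3, 169.6], [409.0, 174.3]]
knob top
knob scene
area 166.5 ctr [184.0207 194.2483] box [[178.7, 183.1], [187.4, 182.4], [189.4, 205.4], [180.6, 206.1]]
base corners
[0.6077 0.1442 0.006 ]
[0.3669 0.1968 0.006 ]
[0.3982 0.339  0.006 ]
[np.float64(0.24646845278498025), np.float64(0.1456186817941821)]
base scene near corner etc [array([0.6037, 0.1417, 0.006 ]), array([0.3717, 0.1973, 0.006 ]), array([0.3975, 0.3362, 0.006 ])]
mod top ends tri (array([ 0.5929, -0.0152,  0.1348]), np.float64(0.002468519039278149)) (array([ 0.5804, -0.161 ,  0.1381]), np.float64(0.0026869974895355657))
pan (array([ 0.5398, -0.0259,  0.1063]), np.float64(0.00010725747580842697)) (array([ 0.5311, -0.1494,  0.1066]), np.float64(0.002809257301322412))
knob top tri (array([0.4232, 0.2714, 0.1263]), np.float64(4.4217543905657736e-05)) hub (array([0.4149, 0.2349, 0.086 ]), np.float64(0.0004218385803014463))
```

```bash
cat >> h.py <<'E'
np.set_printoptions(precision=4,suppress=True)
YS=np.radians(77.6); XS=np.array([np.cos(YS),np.sin(YS),0]); YSv=np.array([-np.sin(YS),np.cos(YS),0]); H=np.array([.551,.2155,.044])
def toolR(closing, approach=(0,0,-1)):
    y=np.array(closing,float);z=np.array(approach,float);return R.from_matrix(np.c_[np.cross(y,z),y,z])
def rel(st,p,Rt):
    R0=R.from_quat(st["tcp_rot"]); return np.r_[R0.inv().apply(np.array(p)-st["eef_pos"]),(R0.inv()*Rt).as_rotvec()]
E
python3 - <<'E'
from h import *
from plant import ctrl
p,e=tri((203,164.5),(252,172)); d=p-H; print("arm tip",p,e,"stand x,y,z",d@XS,d@YSv,d[2],"lean",np.degrees(np.arctan2(d@XS,d[2])),"len",np.hypot(d@XS,d[2]))
for nm,z,b in (("module",.14,[[340.8,170.1],[341.1,165.4],[409.3,169.6],[409.0,174.3]]),("panel",.108,[[343.8,194.8],[344.1,190.1],[399.3,193.7],[399.0,198.4]])):
    P=[plane("top",q,z) for q in b]; v=(P[0]+P[1]-P[2]-P[3])/2; print(nm,np.mean(P,0),"yaw y",np.degrees(np.arctan2(v[1],v[0])),"w",np.linalg.norm(v),"t",np.linalg.norm(P[0]-P[1]))
st=ctrl.get_state(); print(rel(st,[.4232,.2714,.165],toolR(XS)))
E
```

```text
arm tip [0.6132 0.2969 0.084 ] 0.0013052961896298197 stand x,y,z 0.09283720454665928 -0.0433165889073889 0.039983924361115156 lean 66.69900696733835 len 0.10108145604092589
module [ 0.5862 -0.0887  0.14  ] yaw y 85.57164271111064 w 0.1465458048051038 t 0.010239776547548724
panel [ 0.5361 -0.0869  0.108 ] yaw y 85.46065793665711 w 0.12299040294830288 t 0.010582744654889314
[-0.2734 -0.2524  0.0656 -0.0018 -0.0005 -0.2094]
```

```bash
python3 inch.py '[[-0.04,-0.036,0.01,0,0,-0.03,0.6],[-0.08,-0.073,0.02,0,0,-0.06,0.6],[-0.12,-0.11,0.03,0,0,-0.09,0.6],[-0.16,-0.148,0.04,0,0,-0.12,0.6],[-0.2,-0.185,0.05,0,0,-0.15,0.6],[-0.24,-0.222,0.055,0,0,-0.18,0.6],[-0.273,-0.252,0.06,0,0,-0.21,0.6],[-0.273,-0.252,0.06,0,0,-0.21,0.6]]' 40
python3 - <<'E'
from plant import ctrl
from h import *
c=ctrl.read_camera("wrist"); cv2.imwrite("pics/w1.png",c["pixels"][...,::-1]); print(c["xyz"],c["orientation"]); st=ctrl.get_state(); print(st["time"],rel(st,[.4232,.2714,.092],toolR(XS)))
import pickle; pickle.dump(c,open("w1.pkl","wb"))
E
```

```text
time: 1.15
eef_pos: [0.4238, 0.2701, 0.1706]
tcp_rot: [0.11, 0.994, -0.0, -0.001]
contact_force: [0.6, 0.8, 0.1]
opening: 0.598
finger_force: 0.0
[0.3511 0.2866 0.314 ] [0.7721 0.6181 0.0911 0.1158]
1.2 [ 0.0002 -0.0001  0.0789 -0.0002 -0.0009 -0.0025]
```

View pics/w1.png

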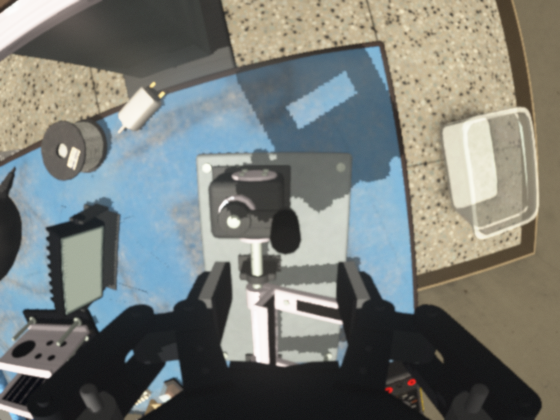

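The wrist view shows the knob at about (285,230), midway between the fingers, and the hub at (234,217). I'll check both against my estimates.

```bash
cat >> h.py <<'E'
def wray(c,p):
    k=c["camera_matrix"]; u=np.array([p[0]-k[0,2],p[1]-k[1,2]])/k[0,0]; r=np.linalg.norm(u)
    return np.array(c["xyz"]),R.from_quat(c["orientation"]).apply(np.r_[np.sin(r)*u/max(r,1e-9),np.cos(r)])
def wplane(c,p,z):
    o,d=wray(c,p); return o+d*(z-o[2])/d[2]
def wproj(c,X):
    k=c["camera_matrix"]; v=R.from_quat(c["orientation"]).inv().apply(np.array(X)-c["xyz"]); r=np.arctan2(np.hypot(v[0],v[1]),v[2]); return k[:2,2]+k[0,0]*r*v[:2]/np.hypot(v[0],v[1])
E
python3 - <<'E'
from h import *
import pickle
c=pickle.load(open("w1.pkl","rb")); g=c["pixels"].astype(int)[200:260,265:305].max(2)
ct=max(cv2.findContours((g<45).astype(np.uint8),0,2)[0],key=cv2.contourArea); print(cv2.boundingRect(ct),cv2.moments(ct)['m00'],ct[:,0].mean(0)+[265,200])
print("knob top pred",wproj(c,[.4232,.2714,.128]),"bottom",wproj(c,[.4232,.2714,.087]))
print("hub",wplane(c,(234,216),.086)); 
print("base corners",wplane(c,(198,154),.006),wplane(c,(352,154),.006))
E
```

```text
(6, 9, 28, 43) 921.5 [282.8372 230.0465]
knob top pred [286.1393 241.5264] bottom [285.8924 220.9469]
hub [0.4114 0.2347 0.086 ]
base corners [0.3639 0.1977 0.006 ] [0.397  0.3426 0.006 ]
```

```bash
python3 inch.py '[[0.001,0,0.03,0,0,0,0.6],[0.002,0,0.06,0,0,0,0.6],[0.0025,0,0.078,0,0,0,0.6],[0.0025,0,0.078,0,0,0,0.1],[0.0025,0,0.078,0,0,0,0.1],[0.0025,0,0.078,0,0,0,0.1],[0.0025,0,0.078,0,0,0,0.1],[0.0025,0,0.078,0,0,0,0.1]]' 40
python3 -c "
import numpy as np
for t in np.arange(.4,6.7,.4): print(round(t,1),round(-.038*np.sin(t),4),round(.038*(np.cos(t)-1),4))"
```

```text
time: 2.2
eef_pos: [0.4206, 0.2719, 0.094]
tcp_rot: [0.107, 0.994, -0.002, -0.0]
contact_force: [-2.4, -4.6, -0.1]
opening: 0.22
finger_force: 39.1
0.4 -0.0148 -0.003
0.8 -0.0273 -0.0115
1.2 -0.0354 -0.0242
1.6 -0.038 -0.0391
2.0 -0.0346 -0.0538
2.4 -0.0257 -0.066
2.8 -0.0127 -0.0738
3.2 0.0022 -0.0759
3.6 0.0168 -0.0721
4.0 0.0288 -0.0628
4.4 0.0362 -0.0497
4.8 0.0379 -0.0347
5.2 0.0336 -0.0202
5.6 0.024 -0.0085
6.0 0.0106 -0.0015
6.4 -0.0044 -0.0003
```

```bash
python3 inch.py '[[-0.0148,-0.003,0,0,0,0,0.1],[-0.0273,-0.0115,0,0,0,0,0.1],[-0.0354,-0.0242,0,0,0,0,0.1],[-0.038,-0.0391,0,0,0,0,0.1],[-0.0346,-0.0538,0,0,0,0,0.1],[-0.0257,-0.066,0,0,0,0,0.1],[-0.0127,-0.0738,0,0,0,0,0.1],[0,-0.076,0,0,0,0,0.1],[0,-0.076,0,0,0,0,0.1]]' 40
python3 - <<'E'
from plant import ctrl
from h import *
c=ctrl.read_camera("top"); t=c["pixels"][150:270,190:280,::-1]; w=ctrl.read_camera("wrist")["pixels"][...,::-1]
o=np.zeros((480,800,3),np.uint8); o[:480,:360]=cv2.resize(t,None,fx=4,fy=4); o[:330,360:800]=cv2.resize(w,(440,330)); cv2.imwrite("pics/half.png",o)
s=ctrl.get_state(); print(s["time"],s["contact_force"],s["wrist_torque"])
E
```

```text
time: 3.32
eef_pos: [0.4035, 0.1979, 0.0941]
tcp_rot: [0.107, 0.994, -0.001, -0.0]
contact_force: [-3.1, -6.0, 5.1]
opening: 0.22
finger_force: 40.0
3.425 [-1.3894 -5.2547  5.7417] [-0.7866  0.379  -0.024 ]
```

View pics/half.png

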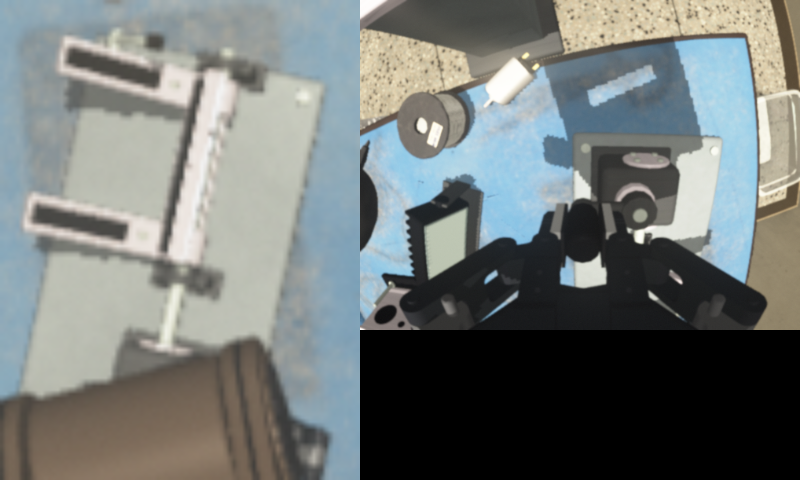

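The half turn worked: the knob is held and has moved to the other side of the hub, and the rest has risen (ledge now at (200,170) in the crop), with small forces. I'll keep winding.

```bash
python3 inch.py '[[0.0148,0.003,0,0,0,0,0.1],[0.0273,0.0115,0,0,0,0,0.1],[0.0354,0.0242,0,0,0,0,0.1],[0.038,0.0391,0,0,0,0,0.1],[0.0346,0.0538,0,0,0,0,0.1],[0.0257,0.066,0,0,0,0,0.1],[0.0127,0.0738,0,0,0,0,0.1],[0,0.076,0,0,0,0,0.1],[0,0.076,0,0,0,0,0.1]]'
python3 inch.py '[[-0.0148,-0.003,0,0,0,0,0.1],[-0.0273,-0.0115,0,0,0,0,0.1],[-0.0354,-0.0242,0,0,0,0,0.1],[-0.038,-0.0391,0,0,0,0,0.1],[-0.0346,-0.0538,0,0,0,0,0.1],[-0.0257,-0.066,0,0,0,0,0.1],[-0.0127,-0.0738,0,0,0,0,0.1],[0,-0.076,0,0,0,0,0.1],[0,-0.076,0,0,0,0,0.1]]'
```

```text
time: 4.55
eef_pos: [0.4225, 0.2716, 0.0938]
tcp_rot: [0.107, 0.994, -0.002, -0.0]
contact_force: [-1.6, -8.1, 8.3]
opening: 0.219
finger_force: 40.6
time: 5.68
eef_pos: [0.4037, 0.1978, 0.094]
tcp_rot: [0.107, 0.994, -0.002, -0.001]
contact_force: [-2.3, -6.2, 9.7]
opening: 0.221
finger_force: 40.6
```

Run:
```python
from plant import ctrl
from h import *
c=ctrl.read_camera("scene")["pixels"][...,::-1]; cv2.imwrite("pics/s2raw.png",c); t=ctrl.read_camera("top")["pixels"][...,::-1]; cv2.imwrite("pics/t2raw.png",t)
a=t[150:230,190:280].astype(int)
# dark slot of the arms: report contours
for nm,im,(x0,y0,x1,y1) in (("top",t,(190,155,245,220)),("scene",c,(200,150,285,215))):
    m=(im[y0:y1,x0:x1].max(2)<70).astype(np.uint8)
    for k in cv2.findContours(m,0,2)[0]:
        if cv2.contourArea(k)>40: print(nm,cv2.contourArea(k),(cv2.boxPoints(cv2.minAreaRect(k))+[x0,y0]).round(0).tolist())
```

```text
scene 536.5 [[200.0, 150.0], [218.0, 150.0], [218.0, 214.0], [200.0, 214.0]]
```

```bash
python3 inch.py '[[0.0148,0.003,0,0,0,0,0.1],[0.0273,0.0115,0,0,0,0,0.1],[0.0354,0.0242,0,0,0,0,0.1],[0.038,0.0391,0,0,0,0,0.1],[0.0346,0.0538,0,0,0,0,0.1],[0.0304,0.0608,0,0,0,0,0.1],[0.0304,0.0608,0,0,0,0,0.1]]'
python3 -c "
import numpy as np
for t in np.arange(2.2,4.2,.2): print(round(t,1),(.038*np.sin(t)-.0304).round(4),(.038*(1-np.cos(t))-.0608).round(4))"
```

```text
time: 6.65
eef_pos: [0.3889, 0.2651, 0.0939]
tcp_rot: [0.108, 0.994, 0.0, 0.001]
contact_force: [2.2, -1.0, 5.6]
opening: 0.221
finger_force: 40.4
2.2 0.0003 -0.0004
2.4 -0.0047 0.0052
2.6 -0.0108 0.0098
2.8 -0.0177 0.013
3.0 -0.025 0.0148
3.2 -0.0326 0.0151
3.4 -0.0401 0.0139
3.6 -0.0472 0.0113
3.8 -0.0537 0.0073
4.0 -0.0592 0.002
```

```bash
python3 inch.py '[[-0.0047,0.0052,0,0,0,0,0.1],[-0.0108,0.0098,0,0,0,0,0.1],[-0.0177,0.013,0,0,0,0,0.1],[-0.0177,0.013,0,0,0,0,0.1]]'
python3 inch.py '[[-0.0037,0.001,0,0,0,0,0.1],[-0.0073,0.0018,0,0,0,0,0.1],[-0.0073,0.0018,0,0,0,0,0.1]]'
```

```text
time: 7.15
eef_pos: [0.4087, 0.2728, 0.0938]
tcp_rot: [0.108, 0.994, -0.001, 0.0]
contact_force: [1.6, -4.9, 7.2]
opening: 0.214
finger_force: 40.6
time: 7.52
eef_pos: [0.4154, 0.2728, 0.0938]
tcp_rot: [0.108, 0.994, -0.001, -0.0]
contact_force: [0.1, -4.7, 8.4]
opening: 0.221
finger_force: 40.7
```

```bash
python3 inch.py '[[-0.0038,0.0004,0,0,0,0,0.1],[-0.0076,0.0003,0,0,0,0,0.1],[-0.0076,0.0003,0,0,0,0,0.1]]'
python3 inch.py '[[-0.0037,-0.0004,0,0,0,0,0.1],[-0.0075,-0.0012,0,0,0,0,0.1],[-0.0075,-0.0012,0,0,0,0,0.1]]'
python3 - <<'E'
from plant import ctrl
from h import *
cv2.imwrite("pics/s3raw.png",ctrl.read_camera("scene")["pixels"][...,::-1]); cv2.imwrite("pics/t3raw.png",ctrl.read_camera("top")["pixels"][...,::-1])
t=cv2.imread("pics/t3raw.png")[150:230,190:290];s=cv2.imread("pics/s3raw.png")[140:240,190:310]
o=np.zeros((500,800,3),np.uint8);o[:320,:400]=cv2.resize(t,None,fx=4,fy=4);o[:320,416:800]=cv2.resize(s,(384,320));cv2.imwrite("pics/c3.png",o)
E
```

```text
time: 7.9
eef_pos: [0.4206, 0.272, 0.0937]
tcp_rot: [0.108, 0.994, -0.001, -0.004]
contact_force: [-7.6, -2.1, 12.9]
opening: 0.221
finger_force: 41.2
time: 8.28
eef_pos: [0.4214, 0.2717, 0.0935]
tcp_rot: [0.109, 0.994, 0.0, -0.012]
contact_force: [-24.6, 6.1, 24.0]
opening: 0.218
finger_force: 42.3
```

View pics/c3.png

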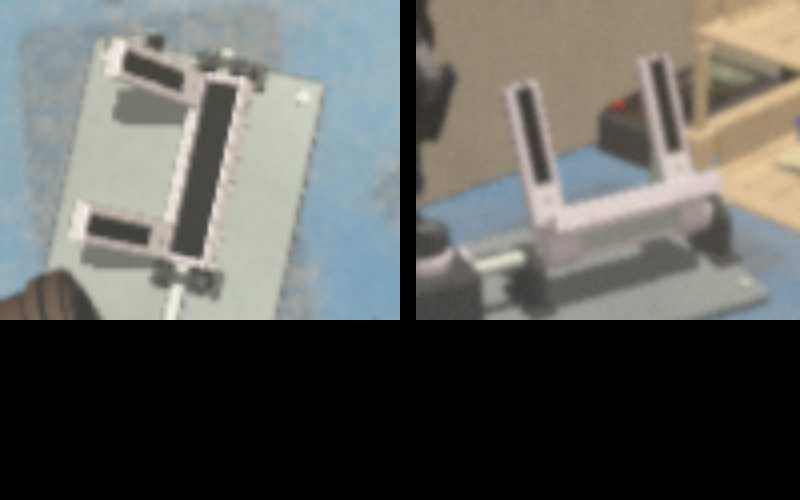

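The rest stands steep, both arms up, and the wrist force rose to 34 N, so it is at the upper stop. I'll relieve the load, release, and measure the rest from the arm tips and ledge.

```bash
python3 inch.py '[[0.009,0,0,0,0,0,0.1],[0.009,0,0,0,0,0,0.1],[0.009,0,0,0,0,0,0.5],[0.009,0,0,0,0,0,0.5],[0.009,0,-0.05,0,0,0,0.5],[0.009,0,-0.1,0,0,0,0.5],[0.009,0,-0.16,0,0,0,1],[0.009,-0.05,-0.18,0,0,0,1],[0.009,-0.09,-0.18,0,0,0,1]]'
python3 - <<'E'
from h import *
for nm,a,b in (("far",(216.75,163.75),(264,157.5)),("near",(209,205.25),(222.5,166.25))):
    p,e=tri(a,b);d=p-H;print(nm,p,e,"xs,ys,z",d@XS,d@YSv,d[2],"lean",np.degrees(np.arctan2(d@XS,d[2])),np.hypot(d@XS,d[2]))
A=plane("top",(245.5,170.5),.066);B=plane("top",(237,214.25),.066);print(A,B,"mid",(A+B)/2,"yaw xs",np.degrees(np.arctan2(*(B-A)[1::-1]))-90,np.linalg.norm(A-B))
zr=np.cos(np.radians(25))*np.array([0,0,1])+np.sin(np.radians(25))*XS; xr=np.cos(np.radians(25))*XS-np.sin(np.radians(25))*np.array([0,0,1])
L=H+.018*zr; print("ledge",L,"ledge mid exp",L-.0145*xr)
for nm,X in (("tipfar",H+.102*zr-.046*YSv),("tipnear",H+.102*zr+.046*YSv),("ledge L",L+.057*YSv),("ledge R",L-.057*YSv),("lipL",L+.057*YSv-.029*xr),("lipR",L-.057*YSv-.029*xr)):
    print(nm,"top",proj("top",X),"scene",proj("scene",X))
E
```

```text
time: 9.5
eef_pos: [0.4024, 0.1829, 0.2753]
tcp_rot: [0.107, 0.994, 0.001, 0.002]
contact_force: [1.4, 0.0, 0.2]
opening: 0.999
finger_force: 0.0
far [0.6072 0.2546 0.132 ] 0.003126366290528979 xs,ys,z 0.05021589033228522 -0.04649885067516735 0.0880058435563058 lean 29.708960859845394 0.1013245485650988
near [0.5155 0.2722 0.1331] 0.0020157744723105528 xs,ys,z 0.04776477988251575 0.04685958342639086 0.08907332116862386 lean 28.202040404324883 0.10107190876417639
[0.5998 0.2003 0.066 ] [0.4963 0.2212 0.066 ] mid [0.5481 0.2107 0.066 ] yaw xs 78.57920525614725 0.1056130683254562
ledge [0.5526 0.2229 0.0603] ledge mid exp [0.5498 0.2101 0.0664]
tipfar top [219.9477 163.7639] scene [264.8053 156.6646]
tipnear top [211.1275 204.8618] scene [223.3964 165.3538]
ledge L top [231.4781 214.1229] scene [227.5863 209.2354]
ledge R top [241.4109 167.384 ] scene [277.8731 196.3706]
lipL top [241.582  216.2424] scene [233.6954 209.2711]
lipR top [251.6151 168.8108] scene [284.9142 196.0832]
```

Run:
```python
from plant import ctrl
from h import *
a=np.radians(-4.5)
st=ctrl.get_state(); print(st["qpos"],rel(st,[.584,-.0887,.22],toolR([np.cos(a),np.sin(a),0])))
```

```text
[ 0.1963 -0.2883  2.0708  0.0002  1.3556 -1.1595] [-0.2352 -0.2267  0.0557  0.0035  0.0015  1.4344]
```

```bash
python3 inch.py '[[-0.03,-0.028,0,0,0,0.18,1],[-0.06,-0.057,0,0,0,0.36,1],[-0.09,-0.085,0,0,0,0.54,1],[-0.12,-0.114,0.01,0,0,0.72,1],[-0.15,-0.142,0.02,0,0,0.9,1],[-0.18,-0.17,0.03,0,0,1.08,1],[-0.21,-0.2,0.045,0,0,1.26,1],[-0.235,-0.227,0.055,0.003,0.0015,1.434,1],[-0.235,-0.227,0.055,0.003,0.0015,1.434,1]]'
python3 - <<'E'
from plant import ctrl
from h import *
import pickle
c=ctrl.read_camera("wrist"); pickle.dump(c,open("w2.pkl","wb")); st=ctrl.get_state(); print(st["eef_pos"],st["qpos"])
im=c["pixels"]; cv2.imwrite("pics/w2.png",im[...,::-1])
for n,X in (("m+",[.5920,-.0139,.14]),("m-",[.5804,-.1635,.14]),("p+",[.541,-.0246,.108]),("p-",[.531,-.149,.108])): print(n,wproj(c,X))
E
```

```text
time: 10.62
eef_pos: [0.5825, -0.0901, 0.2156]
tcp_rot: [0.736, 0.677, -0.002, -0.003]
contact_force: [0.0, 0.6, 0.8]
opening: 1.001
finger_force: 0.0
[ 0.5823 -0.089   0.2164] [-0.3234  0.1152  1.8037 -0.0009  1.2293 -0.2433]
m+ [289.6325 115.122 ]
m- [289.6384 311.4245]
p+ [224.659 135.608]
p- [232.2654 280.4919]
```

View pics/w2.png

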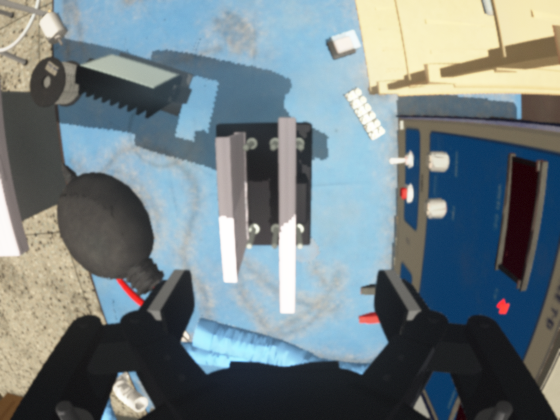

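The module's top edge lies at column 287, from row 117 to 312, about 2 mm nearer than predicted, and the panel is at column 232. The gap between them fits a 45% opening, so I'll descend with that and grasp.

```bash
python3 inch.py '[[0,0.002,0,0,0,0,0.45],[0,0.002,0.02,0,0,0,0.45],[0,0.002,0.05,0,0,0,0.45],[0,0.002,0.08,0,0,0,0.45],[0,0.002,0.1,0,0,0,0.45],[0,0.002,0.112,0,0,0,0.45],[0,0.002,0.112,0,0,0,0.05],[0,0.002,0.112,0,0,0,0.05],[0,0.002,0.112,0,0,0,0.05],[0,0.002,0.112,0,0,0,0.05]]' 50
```

```text
time: 11.92
eef_pos: [0.5849, -0.0887, 0.1069]
tcp_rot: [0.734, 0.679, -0.001, -0.0]
contact_force: [0.0, 0.4, -0.9]
opening: 0.129
finger_force: 50.0
```

```bash
python3 inch.py '[[0,0,-0.01,0,0,0,0.05],[0,0,-0.025,0,0,0,0.05],[0,0,-0.045,0,0,0,0.05],[0,0,-0.07,0,0,0,0.05],[0,0,-0.1,0,0,0,0.05],[0,0,-0.13,0,0,0,0.05],[0,0,-0.16,0,0,0,0.05],[0,0,-0.18,0,0,0,0.05],[0,0,-0.18,0,0,0,0.05]]'
python3 - <<'E'
from plant import ctrl
from h import *
a=np.radians(25); YS=np.radians(78); XS=np.array([np.cos(YS),np.sin(YS),0]); YSv=np.array([-XS[1],XS[0],0]); Z=np.array([0,0,1])
zr=np.cos(a)*Z+np.sin(a)*XS; xr=np.cos(a)*XS-np.sin(a)*Z; L=np.array([.552,.2225,.0603])
st=ctrl.get_state(); print(st["eef_pos"],R.from_quat(st["tcp_rot"]).as_matrix()); 
p=[.47,.06,.28]; print("near+turned",rel(st,p,toolR(XS)))
s=dict(st,eef_pos=np.array(p),tcp_rot=toolR(XS).as_quat())
hov=L-.018*xr+(.097+.06)*zr; print("hover",hov,rel(s,hov,toolR(xr,-zr)))
E
```

```text
time: 13.05
eef_pos: [0.5861, -0.0888, 0.2893]
tcp_rot: [0.734, 0.679, -0.0, 0.001]
contact_force: [0.4, -0.6, -1.7]
opening: 0.129
finger_force: 49.8
[ 0.5861 -0.0888  0.2893] [[ 0.0789  0.9969  0.0018]
 [ 0.9969 -0.0789 -0.0022]
 [-0.002   0.002  -1.    ]]
near+turned [ 0.1392 -0.1275  0.0087  0.0002  0.0031 -1.4403]
hover [0.5624 0.2714 0.2102] [-0.0464  0.226   0.0698  0.4363 -0.     -0.    ]
```

```bash
python3 inch.py '[[0,-0.03,0,0,0,0,0.05],[0.01,-0.07,0,0,0,-0.1,0.05],[0.02,-0.1,0,0,0,-0.26,0.05],[0.035,-0.1275,0,0,0,-0.43,0.05],[0.052,-0.1275,0,0,0,-0.6,0.05],[0.07,-0.1275,0,0,0,-0.77,0.05],[0.088,-0.1275,0,0,0,-0.94,0.05],[0.105,-0.1275,0.005,0,0,-1.11,0.05],[0.122,-0.1275,0.009,0,0,-1.28,0.05],[0.139,-0.1275,0.009,0,0.003,-1.44,0.05]]'
python3 - <<'E'
from plant import ctrl
from h import *
a=np.radians(25); YS=np.radians(78); XS=np.array([np.cos(YS),np.sin(YS),0]); YSv=np.array([-XS[1],XS[0],0]); Z=np.array([0,0,1])
zr=np.cos(a)*Z+np.sin(a)*XS; xr=np.cos(a)*XS-np.sin(a)*Z; L=np.array([.552,.2225,.0603])
st=ctrl.get_state(); hov=L-.018*xr+(.097+.06)*zr; print(st["qpos"],hov,rel(st,hov,toolR(xr,-zr)))
E
```

```text
time: 14.3
eef_pos: [0.4679, 0.0608, 0.2753]
tcp_rot: [0.102, 0.995, 0.001, -0.004]
contact_force: [-0.2, -0.0, -0.6]
opening: 0.132
finger_force: 49.9
[-0.087  -0.2046  2.0033  0.0013  1.3517 -1.4537] [0.5624 0.2714 0.2102] [-0.0503  0.2255  0.0647  0.4365 -0.0076  0.0068]
```

```bash
python3 inch.py '[[-0.008,0.03,0,0.07,0,0,0.05],[-0.016,0.06,0,0.14,0,0,0.05],[-0.024,0.09,0,0.22,0,0,0.05],[-0.032,0.12,0,0.3,-0.003,0.003,0.05],[-0.04,0.155,0,0.38,-0.005,0.005,0.05],[-0.047,0.19,0.01,0.4365,-0.0076,0.0068,0.05],[-0.0503,0.21,0.03,0.4365,-0.0076,0.0068,0.05],[-0.0503,0.2255,0.05,0.4365,-0.0076,0.0068,0.05],[-0.0503,0.2255,0.0647,0.4365,-0.0076,0.0068,0.05],[-0.0503,0.2255,0.0647,0.4365,-0.0076,0.0068,0.05]]'
python3 - <<'E'
from plant import ctrl
from h import *
c=ctrl.read_camera("scene")["pixels"][...,::-1]; w=ctrl.read_camera("top")["pixels"][...,::-1]
o=np.zeros((560,800,3),np.uint8); o[:560,:448]=cv2.resize(c[90:265,170:310],None,fx=3.2,fy=3.2); o[:480,448:800]=cv2.resize(w[150:270,190:278],None,fx=4,fy=4); cv2.imwrite("pics/c4.png",o)
s=ctrl.get_state(); print(s["time"],s["eef_pos"],R.from_quat(s["tcp_rot"]).as_matrix(),s["contact_force"])
E
```

```text
time: 15.55
eef_pos: [0.5636, 0.2694, 0.2101]
tcp_rot: [0.105, 0.97, -0.216, -0.024]
contact_force: [0.2, -0.8, -2.4]
opening: 0.133
finger_force: 50.1
15.65 [0.5649 0.2696 0.2131] [[-0.9769  0.1954 -0.0868]
 [ 0.2138  0.8851 -0.4134]
 [-0.004  -0.4224 -0.9064]] [-0.2445  0.5573 -1.2568]
```

View pics/c4.png

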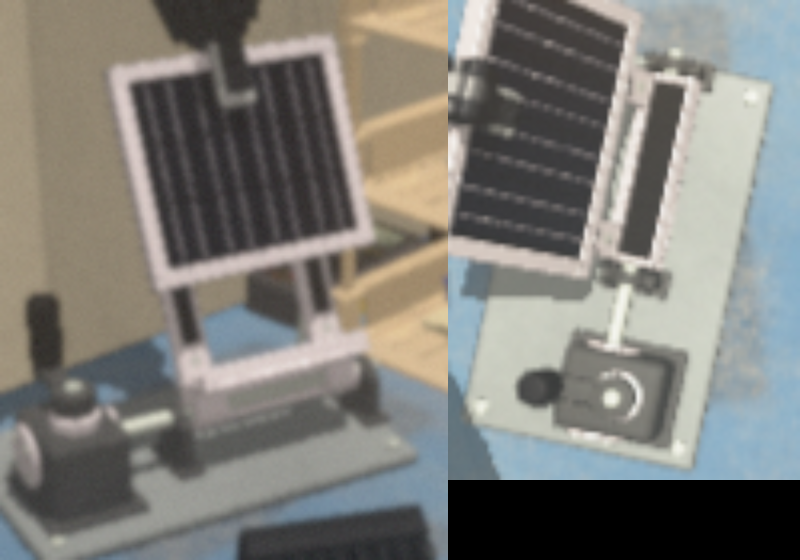

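The module is held tilted, parallel to the arms, above the empty ledge. Its foot corners are near (160,290) and (372,240) in the scene crop and (587,272) and (638,20) in the top crop. I'll triangulate them in the rest frame.

```bash
cat >> h.py <<'E'
a=np.radians(25); YS=np.radians(78); XS=np.array([np.cos(YS),np.sin(YS),0]); YSv=np.array([-XS[1],XS[0],0]); Z=np.array([0,0,1])
zr=np.cos(a)*Z+np.sin(a)*XS; xr=np.cos(a)*XS-np.sin(a)*Z; L=np.array([.552,.2225,.0603])
E
python3 - <<'E'
from plant import ctrl
from h import *
for A,B in (((237.5,155),(286.25,165)),((224.75,218),(220,180.6))):
    p,e=tri(A,B); d=p-L; print(p,e,"rest x,y,z-ledge",d@xr,d@YSv,d@zr)
st=ctrl.get_state(); Rm=R.from_quat(st["tcp_rot"]).as_matrix(); f=st["eef_pos"]+.097*Rm[:,2]-L; print("foot est",f@xr,f@YSv,f@zr)
print("fine rel to tgt above: ",rel(st,L-.011*xr+.097*zr,toolR(xr,-zr)))
# expected pixel of ledge mid ends vs module ends along edge direction in scene
E
```

```text
[0.627  0.2099 0.1245] 0.002492610113765819 rest x,y,z-ledge -0.024201747664076914 -0.07600774811952683 0.05957862495666934
[0.4861 0.2407 0.1225] 0.001229150368462076 rest x,y,z-ledge -0.0226066158945416 0.06819265515002924 0.05813895389403895
foot est -0.020348791122330373 -0.0028877646307384317 0.0620540465320815
fine rel to tgt above:  [ 0.0029  0.0093  0.0621  0.0002  0.0011 -0.0071]
```

```bash
python3 inch.py '[[0.001,0.002,0.012,0,0,-0.003,0.05],[0.002,0.004,0.026,0,0.001,-0.006,0.05],[0.003,0.006,0.038,0,0.001,-0.007,0.05],[0.003,0.006,0.046,0,0.001,-0.007,0.05],[0.003,0.006,0.05,0,0.001,-0.007,0.05],[0.003,0.006,0.05,0,0.001,-0.007,0.05],[0.003,0.006,0.05,0,0.001,-0.007,0.05]]'
python3 inch.py '[[0,0,0.002,0,0,0,0.05],[0,0,0.004,0,0,0,0.05],[0,0,0.004,0,0,0,0.05],[0,0,0.004,0,0,0,0.05]]'
```

```text
time: 16.52
eef_pos: [0.5591, 0.2558, 0.1655]
tcp_rot: [0.102, 0.971, -0.215, -0.022]
contact_force: [0.6, -0.1, -1.9]
opening: 0.132
finger_force: 50.0
time: 17.02
eef_pos: [0.5584, 0.254, 0.1613]
tcp_rot: [0.102, 0.971, -0.215, -0.023]
contact_force: [-0.3, 0.8, -2.2]
opening: 0.135
finger_force: 50.0
```

```bash
python3 - <<'E'
from plant import ctrl
from h import *
st=ctrl.get_state(); Rm=R.from_quat(st["tcp_rot"]).as_matrix(); f=st["eef_pos"]+.097*Rm[:,2]-L; print("foot est",f@xr,f@YSv,f@zr, rel(st,st["eef_pos"],toolR(xr,-zr))[3:])
E
python3 inch.py '[[0,0,0.001,0,0,0,0.05],[0,0,0.002,0,0,0,0.05],[0,0,0.003,0,0,0,0.05],[0,0,0.003,0,0,0,0.05]]'
python3 inch.py '[[0,0,0.001,0,0,0,0.05],[0,0,0.002,0,0,0,0.05],[0,0,0.002,0,0,0,0.05]]'
```

```text
foot est -0.013547298818119627 0.0002618989456853228 0.008084780650662041 [0.0005 0.0002 0.0005]
time: 17.52
eef_pos: [0.5581, 0.2527, 0.1584]
tcp_rot: [0.102, 0.971, -0.215, -0.023]
contact_force: [0.0, 0.4, -3.1]
opening: 0.131
finger_force: 50.0
time: 17.9
eef_pos: [0.5579, 0.2518, 0.1566]
tcp_rot: [0.102, 0.971, -0.215, -0.023]
contact_force: [-0.6, -0.3, -1.9]
opening: 0.13
finger_force: 50.0
```

```bash
python3 inch.py '[[0,0.0015,0,0,0,0,0.05],[0,0.003,0,0,0,0,0.05],[0,0.0045,0,0,0,0,0.05],[0,0.0045,0,0,0,0,0.05]]'
python3 inch.py '[[0,0,0.001,0,0,0,0.05],[0,0,0.002,0,0,0,0.05],[0,0,0.002,0,0,0,0.05]]'
python3 inch.py '[[0,0,0.001,0,0,0,0.05],[0,0,0.002,0,0,0,0.05],[0,0,0.002,0,0,0,0.05]]'
```

```text
time: 18.4
eef_pos: [0.5588, 0.256, 0.1547]
tcp_rot: [0.102, 0.971, -0.215, -0.023]
contact_force: [-0.4, 0.0, -1.6]
opening: 0.131
finger_force: 50.0
time: 18.77
eef_pos: [0.5585, 0.2549, 0.1529]
tcp_rot: [0.102, 0.971, -0.215, -0.023]
contact_force: [-0.5, -1.1, -1.6]
opening: 0.135
finger_force: 50.0
time: 19.15
eef_pos: [0.5591, 0.2546, 0.1523]
tcp_rot: [0.102, 0.971, -0.215, -0.022]
contact_force: [1.4, 2.3, 2.3]
opening: 0.133
finger_force: 50.6
```

```bash
python3 inch.py '[[0,0.001,0,0,0,0,0.05],[0,0.002,0,0,0,0,0.05],[0,0.002,0,0,0,0,0.05]]'
python3 inch.py '[[0,0.001,0.0005,0,0,0,0.05],[0,0.002,0.0005,0,0,0,0.05],[0,0.002,0.0005,0,0,0,0.05]]'
python3 - <<'E'
from plant import ctrl
from h import *
st=ctrl.get_state(); Rm=R.from_quat(st["tcp_rot"]).as_matrix(); f=st["eef_pos"]+.097*Rm[:,2]-L; print("foot est",f@xr,f@YSv,f@zr,"F rest",st["contact_force"]@np.c_[xr,YSv,zr],st["wrist_torque"]@Rm)
E
```

```text
time: 19.52
eef_pos: [0.5594, 0.2561, 0.1516]
tcp_rot: [0.102, 0.971, -0.215, -0.022]
contact_force: [0.5, 0.8, 5.2]
opening: 0.128
finger_force: 50.6
time: 19.9
eef_pos: [0.5597, 0.2575, 0.151]
tcp_rot: [0.102, 0.971, -0.216, -0.022]
contact_force: [-0.7, 1.1, 8.2]
opening: 0.13
finger_force: 50.5
foot est -0.005956773096260633 -0.00045321623290663386 0.0003280377767814393 F rest [-2.6376  0.8778  7.8439] [ 0.3641  0.1771 -0.0641]
```

```bash
python3 inch.py '[[0,0.001,-0.0003,0,0,0,0.05],[0,0.001,-0.0003,0,0,0,0.05]]'
python3 inch.py '[[0,0.001,-0.0003,0,0,0,0.05],[0,0.001,-0.0003,0,0,0,0.05]]'
python3 - <<'E'
from plant import ctrl
from h import *
st=ctrl.get_state(); Rm=R.from_quat(st["tcp_rot"]).as_matrix(); f=st["eef_pos"]+.097*Rm[:,2]-L; print("foot est",f@xr,f@YSv,f@zr,"F rest",st["contact_force"]@np.c_[xr,YSv,zr],st["wrist_torque"]@Rm)
c=ctrl.read_camera("scene")["pixels"][...,::-1]; w=ctrl.read_camera("top")["pixels"][...,::-1]
o=np.zeros((560,800,3),np.uint8); o[:560,:448]=cv2.resize(c[90:265,170:310],None,fx=3.2,fy=3.2); o[:480,448:800]=cv2.resize(w[150:270,190:278],None,fx=4,fy=4); cv2.imwrite("pics/c5.png",o)
E
```

```text
time: 20.15
eef_pos: [0.5598, 0.2581, 0.1507]
tcp_rot: [0.102, 0.971, -0.216, -0.022]
contact_force: [0.4, -0.2, 6.0]
opening: 0.129
finger_force: 50.3
time: 20.4
eef_pos: [0.5599, 0.2588, 0.1504]
tcp_rot: [0.102, 0.971, -0.217, -0.022]
contact_force: [-1.0, 0.3, 6.2]
opening: 0.13
finger_force: 50.1
foot est -0.004632624635054436 -0.000354770676932883 0.0003662641875033768 F rest [-2.5496  1.0526  5.6152] [0.6681 0.0854 0.0256]
```

View pics/c5.png

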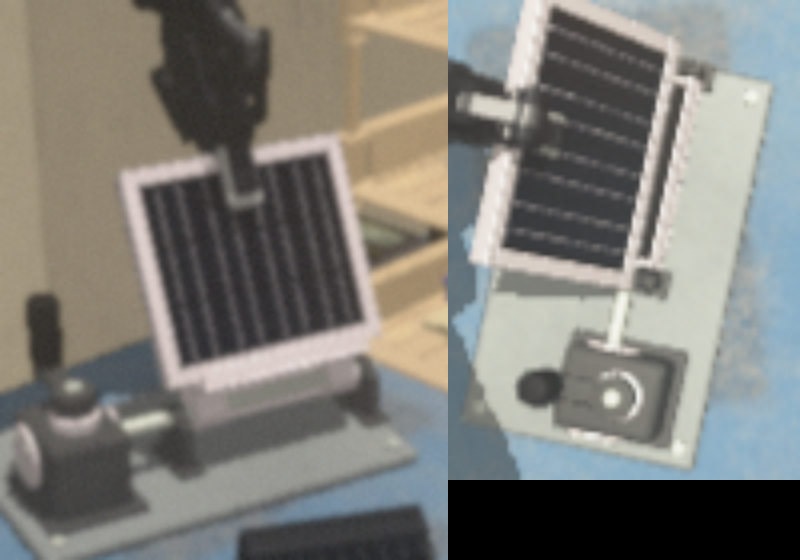

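The module stands on the ledge, centred, with its cells to the front and the box hidden behind it. I'll press it a little more against the arms to make sure the foot is back before releasing.

```bash
python3 inch.py '[[0,0.001,-0.0003,0,0,0,0.05],[0,0.001,-0.0003,0,0,0,0.05],[0,0.002,-0.0006,0,0,0,0.05],[0,0.002,-0.0006,0,0,0,0.05]]'
python3 - <<'E'
from plant import ctrl
from h import *
st=ctrl.get_state(); Rm=R.from_quat(st["tcp_rot"]).as_matrix(); f=st["eef_pos"]+.097*Rm[:,2]-L; print("foot est",f@xr,f@YSv,f@zr,"F rest",st["contact_force"]@np.c_[xr,YSv,zr],st["wrist_torque"]@Rm,rel(st,st["eef_pos"],toolR(xr,-zr))[3:])
E
```

```text
time: 21.0
eef_pos: [0.5601, 0.2597, 0.15]
tcp_rot: [0.102, 0.97, -0.218, -0.023]
contact_force: [-1.1, -2.9, 6.5]
opening: 0.136
finger_force: 50.0
foot est -0.003896966591432956 -0.0002224597266711711 0.0003658461475200129 F rest [-5.5367  0.5214  4.6407] [1.0067 0.1195 0.0976] [-0.0056  0.0005 -0.0002]
```

```bash
python3 inch.py '[[0,-0.001,0,0,0,0,0.05],[0,-0.001,0,0,0,0,0.05]]' 20
python3 inch.py '[[0,0,0,0,0,0,0.2],[0,0,0,0,0,0,0.3],[0,0,0,0,0,0,0.45],[0,0,0,0,0,0,0.45],[0,0,0,0,0,0,0.45]]'
python3 - <<'E'
from plant import ctrl
from h import *
for n in("scene","top"): cv2.imwrite(f"pics/{n}6.png",ctrl.read_camera(n)["pixels"][...,::-1])
c,w=cv2.imread("pics/scene6.png"),cv2.imread("pics/top6.png")
o=np.zeros((560,800,3),np.uint8); o[:560,:448]=cv2.resize(c[90:265,170:310],None,fx=3.2,fy=3.2); o[:480,448:800]=cv2.resize(w[150:270,190:278],None,fx=4,fy=4); cv2.imwrite("pics/c6.png",o)
E
```

```text
time: 21.25
eef_pos: [0.56, 0.2594, 0.1501]
tcp_rot: [0.102, 0.971, -0.217, -0.022]
contact_force: [-1.2, -1.3, 5.8]
opening: 0.131
finger_force: 49.9
time: 21.88
eef_pos: [0.5598, 0.2607, 0.1488]
tcp_rot: [0.102, 0.971, -0.215, -0.023]
contact_force: [-0.5, 0.1, -0.4]
opening: 0.45
finger_force: 0.0
```

```bash
python3 inch.py '[[0,0,-0.01,0,0,0,0.45],[0,0,-0.03,0,0,0,0.45],[0,0,-0.06,0,0,0,0.45],[0,0,-0.1,0,0,0,0.45],[0,0,-0.15,0,0,0,0.45],[0,-0.05,-0.17,0,0,0,0.45],[0.06,-0.08,-0.18,0,0,0,0.45],[0.1,-0.08,-0.19,0,0,0,0.45],[0.1,-0.08,-0.19,0,0,0,0.45]]'
python3 - <<'E'
from plant import ctrl
from h import *
for n in("scene","top"): cv2.imwrite(f"pics/{n}7.png",ctrl.read_camera(n)["pixels"][...,::-1])
s,t=cv2.imread("pics/scene7.png"),cv2.imread("pics/top7.png")
ps=lambda n,q:None
out={}
for nm,im,(x0,y0,x1,y1),ref in (("scene",s,(195,115,305,225),(250,175)),("top",t,(180,140,250,230),(222,185))):
    m=(im[y0:y1,x0:x1].max(2)<75).astype(np.uint8); m=cv2.morphologyEx(m,cv2.MORPH_CLOSE,np.ones((5,5)))
    for k in cv2.findContours(m,0,2)[0]:
        if cv2.contourArea(k)>300:
            b=cv2.approxPolyDP(cv2.convexHull(k),4,True)[:,0]+[x0,y0]; print(nm,cv2.contourArea(k),b.tolist())
# predicted corner of cell area (frame rim ~9mm) at front for ideal pose
for h in (.009,.121):
    for y in (.066,-.066):
        X=L-.012*xr+y*YSv+h*zr; print("pred",h,y,proj("scene",X).round(1),proj("top",X).round(1))
# panel top check
for n,im in (("before",cv2.imread("pics/top0.png")),("after",t)):
    m=(im[185:205,335:410].min(2)>225).astype(np.uint8); k=max(cv2.findContours(m,0,2)[0],key=cv2.contourArea); print(n,np.array(cv2.minAreaRect(k)[0])+[335,185])
E
```

```text
time: 23.1
eef_pos: [0.462, 0.2904, 0.3591]
tcp_rot: [0.101, 0.972, -0.213, -0.02]
contact_force: [-0.1, -0.1, -0.1]
opening: 0.452
finger_force: 0.0
scene 2969.0 [[270, 139], [281, 189], [227, 202], [215, 149]]
top 1836.0 [[242, 163], [249, 179], [239, 213], [204, 211], [216, 152]]
pred 0.009 0.066 [224.8 206. ] [233.1 218.6]
pred 0.009 -0.066 [283.5 191. ] [244.4 163.6]
pred 0.121 0.066 [211.8 147.7] [203.3 213.3]
pred 0.121 -0.066 [272.1 136.1] [216.2 151.4]
before [371.5487 194.2451]
after [371.5467 194.2529]
```

Run:
```python
from h import *
t=cv2.imread("pics/top7.png"); s=cv2.imread("pics/scene7.png")
P={}
for nm,A,B in (("up near",(204,211.5),(215,149)),("up far",(216,152),(270,139)),("low far",(242,163),(281,189))):
    p,e=tri(A,B); d=p-L; P[nm]=np.array([d@xr,d@YSv,d@zr]); print(nm,P[nm],e)
d=P["up far"]-P["low far"]; print("lean err deg",np.degrees(np.arctan2(d[0],d[2])))
# white bottom/side frame in scene: hull of white+dark module blob
m=((s[115:215,195:305].min(2)>120)&(np.ptp(s[115:215,195:305].astype(int),axis=2)<40)).astype(np.uint8)
k=max(cv2.findContours(m,0,2)[0],key=cv2.contourArea); print((cv2.approxPolyDP(cv2.convexHull(k),3,True)[:,0]+[195,115]).tolist())
for h in (0,.13):
    for y in (.075,-.075): print("pred",h,y,proj("scene",L-.012*xr+y*YSv+h*zr).round(1))
```

```text
up near [-0.011   0.0611  0.1179] 0.0022935487903389435
up far [-0.0069 -0.0644  0.116 ] 0.0029872600586263076
low far [-0.0075 -0.0651  0.0135] 0.002140144948165755
lean err deg 0.30942292802342786
[[275, 131], [304, 214], [203, 214], [195, 207], [208, 142]]
pred 0 0.075 [221.6 211.7]
pred 0 -0.075 [288.1 194.4]
pred 0.13 0.075 [206.4 143.8]
pred 0.13 -0.075 [275.1 130.9]
```

The measured corners match a properly leaned module: parallel to the rest within about 0.3°, centred within 2 mm, and at the right height. The panel has not moved and the gripper is clear.

```bash
python3 -c "
from plant import ctrl
print(ctrl.sign_off())"
```

```text
the job is handed in; nothing more can be done
None
```

The rest is wound to its upper stop and the module leans centred on the ledge with cells to the front; the front panel has not moved, and the job was handed in at about 23 s, with no verdict returned.

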